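Find the lid that fits the desk tub and snap it shut

TASK

Close the storage tub on the desk. The three lids look alike but only one fits its mouth today, so try them on until one drops in, then press it down flat on the rim until both orange catches have snapped over it and let go. Leave the other two lids lying flat on the desk, handle up, and do not knock the mug or the ornamental apple about.

Things in the scene. Friction and masses are not known exactly. Their poses are not given: they have to be found in the camera images.
- tub: blue-grey open tub, 184 (x) x 148 (y) mm, fixed to the desk. Origin: centre of its underside, z up. A slippery white liner forms its mouth, rim 60 mm up. The mouth has one of three sizes, changing from run to run, and takes only one lid: 1.25 mm play each side, 2.5 mm chamfer. The lid goes on with its x along the tub's x, either way round. End posts at x = +-93 to 105 mm, 46 mm wide, 74 mm tall, carry the catches
- rim (a point): centre of the tub's mouth at the height of the flat rim, 60 mm above the desk; axes as the tub's. With a lid home (plate flat on the rim) the lid's origin lies 16 mm below this point. A lid that does not fit stops with its plug on the rim, 15 to 16 mm higher than home
- catch (a point): nose of the orange spring catch at the tub's +x end, 67 mm above the desk, 85.5 mm from the tub's centre; its twin is at the -x end. The noses reach 2.5 mm over the lid plate's short edges. A fitting lid slides in freely until its plate meets them, about 9 mm above home; then 10 to 20 N straight down snaps it under both, and they hold it
- lid_a: one of 3 lids alike from above: teal plate 176 (x) x 140 (y) x 4 mm, black bar handle 70 (x) x 22 (y) x 32 mm tall on its middle. Hidden plug under the plate, 16 mm deep; plug sizes differ: 150x98, 141x107, 132x116 mm, which lid has which is not told. Origin: centre of plug's underside, z up; plate top at 20, handle top at 52 mm. Starts on the desk on its plug. 0.08 to 0.13 kg. A half turn is the same
- lid_b: one of 3 lids alike from above: teal plate 176 (x) x 140 (y) x 4 mm, black bar handle 70 (x) x 22 (y) x 32 mm tall on its middle. Hidden plug under the plate, 16 mm deep; plug sizes differ: 150x98, 141x107, 132x116 mm, which lid has which is not told. Origin: centre of plug's underside, z up; plate top at 20, handle top at 52 mm. Starts on the desk on its plug. 0.08 to 0.13 kg. A half turn is the same
- lid_c: one of 3 lids alike from above: teal plate 176 (x) x 140 (y) x 4 mm, black bar handle 70 (x) x 22 (y) x 32 mm tall on its middle. Hidden plug under the plate, 16 mm deep; plug sizes differ: 150x98, 141x107, 132x116 mm, which lid has which is not told. Origin: centre of plug's underside, z up; plate top at 20, handle top at 52 mm. Starts on the desk on its plug. 0.08 to 0.13 kg. A half turn is the same
- mug: blue ceramic mug, 80 mm across, 90 mm tall, origin under its centre; bystander
- apple: red ornamental apple, 80 mm across, 70 mm tall, origin under its centre; bystander

How it is judged:
By the outcome, as a careful person would: the job done as asked, in the order asked, and still so for the second after the job is handed in, with the robot touching nothing.
It also fails if it takes over 72 s, if anything falls off the work surface, if the arm or the gripper's body presses on something with over 40 N, if the wrist force passes 120 N, or if a joint passes its speed limit or range.

ROBOT

A 7-joint arm with a two-finger parallel gripper is mounted at the origin on the work surface. World frame = base frame: x ahead of the robot, y to its left, z up, the work surface at z = 0. Lengths are in m, angles in rad, forces in N, time in s.
With the tool pointing down it reaches from about 0.4 to 0.85 m from the base axis. Payload 10.4 kg.
Tool frame: the origin (TCP) lies midway between the tips of the shut fingers; the grasp point (between the pads) lies 19 mm behind it; y points along the fingers, z is the direction in which the jaws open and shut, and the axes are right-handed (so a half turn about y gives the same grasp; the last joint's range is limited). The gripper opens to 85 mm and grips with 20 to 120 N. Pads are 22 mm wide; open, the fingers measure 114 mm over their backs; the gripper's body (76 mm by 85 mm) begins 54 mm behind the grasp point. The pads swing forward as they close: fully open they stand 13 mm farther back than shut.
Start: joints at [1.189, 0.332, -0.065, 1.46, 0.022, 1.35, -0.088], TCP at [0.219, -0.585, 0.2] pointing down, gripper open.
Joint ranges: [-2.6, 2.6], [-0.5, 2.12], [-1.47, 1.34], [0.16, 2.42], [-1.27, 4.41], [0.06, 2.06], [-2.6, 2.6]. Speed limits (rad/s): [2.22, 2.22, 2.79, 2.79, 3.14, 3.14, 3.14].

INTERFACE

Orientations are given as a rotation vector (axis times angle).
In Python, from rig import env, viewer gives the robot as it stands.
- The arm moves only by the tool step_arm, never from a script. Its argument "commands" is text: rows parted by semicolons, each of 6 numbers parted by spaces: the shift along the world's x, y, z in mm, then the turn, a rotation vector about the world's x, y, z in degrees. A call has 1 to 8 rows; each row is the pose to reach, as a shift and turn from the pose commanded when the call began; what a row does not reach only later rows make up. A row lasts 1/8 s, in which the tool goes at most 62.5 mm and 10.7 degrees, less where a joint would pass 70% of its speed; a pose out of reach is approached as far as the arm can. A call with a gripper value outside its range is refused whole. "jaw" is the finger opening in mm, from 0 to 85.4, set as the call begins (left out, the last holds). The fingers move at their own pace and stop on an object; "squeeze" is the grip in N (left out, the last holds). Time passes only in rows, so rows that repeat a pose let the fingers close. It gives the time, the measured TCP pose, the force and the opening at its end, in the units of the state.
- env.sense(): the state, without advancing time (a new reading comes with each control period).
- viewer.camera(name): name is "scene" or "top"; returns the picture (384x512x3 uint8, red, green, blue); there is no depth.
- viewer.camera_params(name): a dict with "fx", "fy", "cx", "cy" (pixels), "extrinsics" (4x4, takes a point from camera to world coordinates). Camera axes: x right, y up, looking along -z (the intrinsics and any distortion apply to the point x, -y, -z); pixel columns grow to the right and rows downward; lengths in m; the calibration is good to about 2 mm. A picture is of the moment at which its call begins. camera_params takes no time and is no camera call.
- env.hand_in(): hands the job in, once; it reports no verdict.
The state is a dict: "t": time; "qpos": joint angles; "dq": joint speeds; "joint_torque": joint torques, N m; "eef_pos": TCP position; "eef_rot": TCP orientation; "wrist_force": force on the tool from outside, world axes, zero at the start; "ft_torque": the same for the moment, N m; "width": opening from 0.0 (shut) to 1.0 (fully open).
Only numpy, scipy, OpenCV 4.12 (cv2) and the standard library are available. Lean on these libraries where they do the work, as an engineer would, in place of code of your own. Each camera call takes 0.05 s, during which the arm holds its last target. There are 200 camera calls.

## Working session

There is one attempt and no reset: what is moved stays moved. The work goes in short steps, Python scripts to look and compute and a tool call to move; the robot and the scene stay as the last step left them, time stands still between calls to the robot, and variables do not carry over. Pictures are saved under pics/ and viewed, about 8 in all and at most 12, crops included, and the job is handed in when it is done.

Besides the shell and the picture viewer there is one more tool, called after ">>>" by a JSON object that holds its "method" and its "body", one argument or row to a line. step_arm: Moves the arm, as the interface text tells. Its arguments: {"type":"object","properties":{"commands":{"type":"string"},"jaw":{"type":"number"},"squeeze":{"type":"number"}},"required":["commands"]}

```bash
mkdir -p pics; ls; python3 - <<'E'
from rig import env, viewer
import cv2,numpy as np
for n in("top","scene"):
    im=viewer.camera(n); cv2.imwrite(f"pics/{n}0.png",im[:,:,::-1]); p=viewer.camera_params(n); print(n,p)
a=cv2.imread("pics/top0.png");cv2.imwrite("pics/top0b.png",cv2.resize(a,(800,600),interpolation=cv2.INTER_CUBIC))
s=env.sense();print(s)
E
```

```text
pics
top {'fx': 438.67769924966177, 'fy': 438.67769924966177, 'cx': 245.96261445224874, 'cy': 200.16534508381736, 'extrinsics': array([[ 0.02675269,  0.99730002, -0.06838835,  0.46552211],
       [-0.99913844,  0.02884796,  0.02983591,  0.02640944],
       [ 0.03172821,  0.06753124,  0.99721254,  1.22821434],
       [ 0.        ,  0.        ,  0.        ,  1.        ]])}
scene {'fx': 380.743310044544, 'fy': 380.743310044544, 'cx': 260.9364903968244, 'cy': 189.10768032178865, 'extrinsics': array([[-0.55075549, -0.70639115,  0.44461212,  0.94670039],
       [ 0.83454404, -0.47517371,  0.27883002,  0.25119367],
       [ 0.01430493,  0.52461556,  0.85121906,  0.80098248],
       [ 0.        ,  0.        ,  0.        ,  1.        ]])}
{'t': 0.1, 'qpos': array([ 1.1893903 ,  0.33283249, -0.06469968,  1.46085857,  0.0216042 ,
        1.34989299, -0.08851545]), 'dq': array([ 0.00191204, -0.00024767, -0.00034365, -0.00268557, -0.00098224,
        0.00053756, -0.00085763]), 'joint_torque': array([ 2.12912848e-03, -6.26749563e+01,  4.94071841e-02, -3.92429709e+01,
        1.62119907e-02,  6.88395055e-03,  7.53087704e-06]), 'eef_pos': array([ 0.21933496, -0.5848488 ,  0.19948005]), 'eef_rot': array([-0.36773498,  2.02734863, -2.02474904]), 'wrist_force': array([-0.5256234 , -0.18818585, -0.22612042]), 'ft_torque': array([-0.0493106 ,  0.01143355,  0.01044243]), 'width': 0.9988003522383814}
```

View pics/top0b.png

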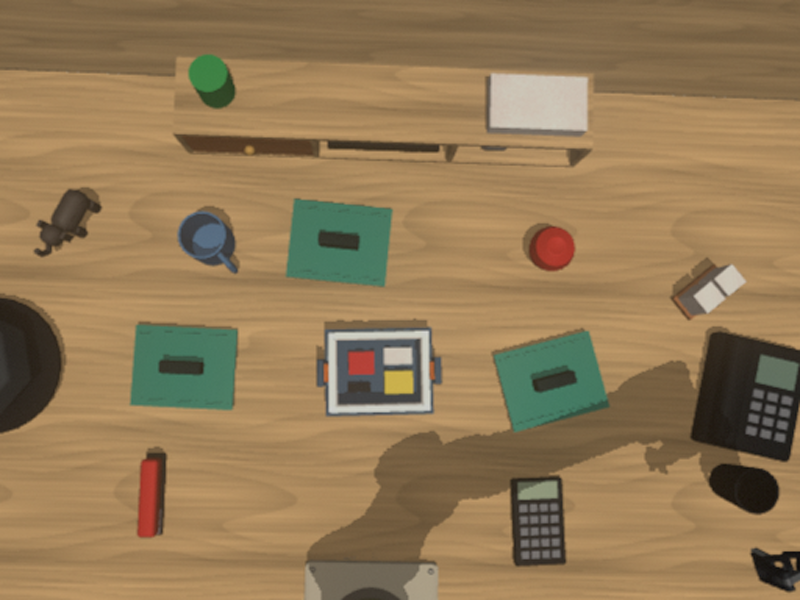

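View pics/scene0.png

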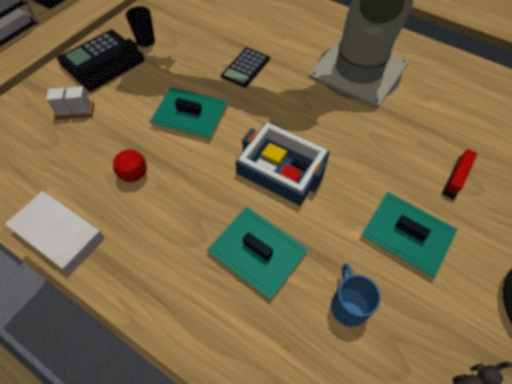

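The top view shows the tub at about (380,370), and lids at (340,242), (185,366) and (552,380) in the 800x600 picture. The mug is at (208,238) and the apple at (552,248). Next I measure these in world coordinates.

```bash
cat > h.py <<'E'
from rig import env, viewer
import cv2,numpy as np
def w(px,z,n="top"):
    p=viewer.camera_params(n);E=p["extrinsics"];px=np.atleast_2d(px).astype(float)
    d=np.c_[(px[:,0]-p["cx"])/p["fx"],-(px[:,1]-p["cy"])/p["fy"],-np.ones(len(px))]@E[:3,:3].T
    return (E[:3,3]+d*((z-E[2,3])/d[:,2])[:,None])[:,:2]
def rect(pts,z,n="top"):
    P=(w(pts,z,n)*1000).astype(np.float32);(c,s,a)=cv2.minAreaRect(P)
    if s[0]<s[1]: s=s[::-1];a+=90   # a = direction of long side
    return np.round(c,1),np.round(s,1),round((a+90)%180-90,1)
def blobs(m,amin):
    cs,h=cv2.findContours(m.astype(np.uint8),cv2.RETR_CCOMP,cv2.CHAIN_APPROX_NONE)
    return [(c.reshape(-1,2),h[0][i][3]) for i,c in enumerate(cs) if cv2.contourArea(c)>amin]
def lids(im):
    hsv=cv2.cvtColor(im,cv2.COLOR_RGB2HSV)
    m=cv2.inRange(hsv,(70,90,40),(95,255,200))
    return [c for c,par in blobs(m,1000) if par<0]
E
cat > m.py <<'E'
from h import *
im=cv2.cvtColor(cv2.imread("pics/top0.png"),cv2.COLOR_BGR2RGB)
for c in lids(im): print("lid",c.mean(0),*rect(c,.019))
hsv=cv2.cvtColor(im,cv2.COLOR_RGB2HSV)
roi=np.zeros(im.shape[:2],bool);roi[195:280,195:290]=1
m=(hsv[...,1]<60)&(hsv[...,2]>140)&roi
for c,p in blobs(m,300): print("liner",p,*rect(c,.06))
m=(hsv[...,2]<70)
for c,p in blobs(m,80):
    r=rect(c,.052)
    if 40<r[1][0]<100: print("dark",c.mean(0).round(),*r)
s=im[190:285,195:290];cv2.imwrite("pics/tub.png",cv2.resize(s[:,:,::-1],None,fx=6,fy=6,interpolation=cv2.INTER_CUBIC))
print("mug",w([[208*.64,236*.64]],.09),"apple",w([[552*.64,248*.64]],.035))
E
python3 m.py
```

```text
lid [352.07177033 243.63157895] [ 437.4 -307.7] [172.6 136. ] -73.8
lid [117.30769231 234.65158371] [444.6 337.9] [172.2 136.1] 88.8
lid [216.73488372 154.77674419] [672.5  74.8] [171.6 136.4] 86.0
liner -1 [446.2  -1.3] [172.8 136.6] -87.3
liner 1 [446.2  -0.8] [149.  113.8] -88.4
dark [237. 381.] [74.4  1.9] [88.8 15.3] -89.1
dark [498. 363.] [ 126.8 -687.6] [82.7 64.4] 87.0
dark [346. 354.] [ 145.1 -283.1] [72.4 20.1] -86.3
dark [342. 347.] [ 164.1 -273.4] [54.2 18.9] -85.0
dark [345. 339.] [ 183.7 -281.3] [69.5 18.2] -88.9
dark [341. 332.] [ 202.7 -270.4] [54.2 19.6] -84.6
dark [344. 324.] [ 222.8 -279.5] [72.4 18.3] -88.8
dark [344. 313.] [ 252.9 -277.7] [75.2 36.7] -88.8
dark [354. 243.] [ 438.2 -303.8] [74.  23.1] -74.0
dark [116. 234.] [446.4 334.5] [71.3 21.1] -88.5
dark [217. 153.] [670.1  74.5] [68.5 25. ] 86.1
dark [122. 148.] [675.  329.9] [61.3 31.5] -17.4
mug [[0.66308106 0.28923664]] apple [[ 0.67083725 -0.30317328]]
```

View pics/tub.png

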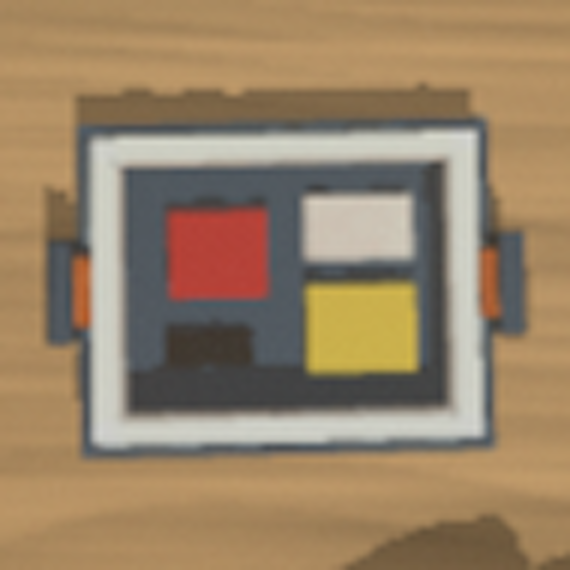

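```bash
cat >> h.py <<'E'
def fit(pts,z,n="top"):
    "centre (mm), size, angle (deg) from lines fitted to the four sides"
    P=w(pts,z,n)*1000;c,s,a=rect(pts,z,n)
    for _ in range(3):
        t=np.radians(a);R=np.array([[np.cos(t),np.sin(t)],[-np.sin(t),np.cos(t)]]);Q=(P-c)@R.T;h=np.array(s)/2
        sl=[];off=[[],[]]
        for k in(0,1):
            for g in(1,-1):
                q=Q[(abs(Q[:,k]-g*h[k])<4)&(abs(Q[:,1-k])<h[1-k]*.85)]
                f=np.polyfit(q[:,1-k],q[:,k],1);off[k].append(f[1]);sl.append((f[0] if k else -f[0]))
        d=np.array([np.mean(off[0]),np.mean(off[1])]);c=c+R.T@d;s=[off[k][0]-off[k][1] for k in(0,1)]
        a+=np.degrees(np.mean(sl))
    return np.round(c,1),np.round(s,1),round(a%180,2),np.round(np.degrees(sl),1)
E
python3 - <<'E'
from h import *
im=cv2.cvtColor(cv2.imread("pics/top0.png"),cv2.COLOR_BGR2RGB)
for c in lids(im): print("lid",*fit(c,.02))
hsv=cv2.cvtColor(im,cv2.COLOR_RGB2HSV)
roi=np.zeros(im.shape[:2],bool);roi[195:280,195:290]=1
m=(hsv[...,1]<60)&(hsv[...,2]>140)&roi
for c,p in blobs(m,300): print("liner",p,*fit(c,.06))
o=np.array([[60,293],[512,285],[82,293],[490,284]])/6-.5+[195,190]
print(w(o[:2],.074)*1000,w(o[2:],.07)*1000)
from scipy.spatial.transform import Rotation as R
s=env.sense();M=R.from_rotvec(s["eef_rot"]).as_matrix();print(M.round(3))
j=M[:,2];print("jaw deg",np.degrees(np.arctan2(j[1],j[0])))
E
```

```text
lid [ 437.6 -307.6] [169.4 132.8] 106.14 [ 0.1 -0.3 -0.2  0.4]
lid [444.7 337.5] [169.4 132.9] 88.77 [ 0.2 -0.1  0.  -0.1]
lid [672.4  74.7] [168.7 133.4] 85.91 [-0.1 -0.1  0.   0.2]
liner -1 [446.3  -1.2] [170.6 133.8] 92.44 [ 0.3 -0.6  0.3 -0. ]
liner 1 [446.1  -1.6] [146.2 112.1] 93.06 [-0.2  0.2  0.3 -0.3]
[[441.53095904  97.64096332]
 [450.1929352  -99.8099454 ]] [[441.69895921  88.29011455]
 [450.32323461 -90.53832554]]
[[-0.936 -0.001  0.351]
 [-0.351  0.001 -0.936]
 [ 0.    -1.    -0.001]]
jaw deg -69.44167880008872
```

>>> {"method": "step_arm", "body": {
  "commands": "218 277 -80 0 0 85.5;218 277 -80 0 0 85.5;218 277 -80 0 0 85.5;218 277 -80 0 0 85.5;218 277 -80 0 0 85.5;218 277 -80 0 0 85.5;218 277 -80 0 0 85.5;218 277 -80 0 0 85.5",
  "jaw": 70
}}

```text
t: 1.1
eef_pos: [0.4376, -0.3074, 0.1198]
eef_rot: [-1.332, 0.995, -0.994]
wrist_force: [-1.3, -0.8, -0.8]
width: 0.819
```

>>> {"method": "step_arm", "body": {
  "commands": "0 0 -50 0 0 0;0 0 -80 0 0 0;0 0 -97 0 0 0;0 0 -97 0 0 0;0 0 -97 0 0 0"
}}

```text
t: 1.72
eef_pos: [0.4383, -0.3086, 0.0244]
eef_rot: [-1.329, 0.999, -1.002]
wrist_force: [0.1, -0.1, 0.2]
width: 0.82
```

>>> {"method": "step_arm", "body": {
  "commands": "0 0 0 0 0 0;0 0 0 0 0 0;0 0 0 0 0 0;0 0 0 0 0 0;0 0 0 0 0 0;0 0 0 0 0 0",
  "jaw": 10,
  "squeeze": 80
}}

```text
t: 2.48
eef_pos: [0.4375, -0.3082, 0.0232]
eef_rot: [-1.329, 1.0, -1.0]
wrist_force: [-0.0, 0.6, 0.6]
width: 0.12
```

>>> {"method": "step_arm", "body": {
  "commands": "0 0 40 0 0 0;0 0 100 0 0 0;0 0 117 0 0 0;0 0 117 0 0 0"
}}

```text
t: 2.98
eef_pos: [0.438, -0.3086, 0.141]
eef_rot: [-1.329, 0.999, -1.002]
wrist_force: [0.2, -0.6, -1.3]
width: 0.119
```

```bash
cat > s.py <<'E'
from h import *
from scipy.spatial.transform import Rotation as R
s=env.sense();j=R.from_rotvec(s["eef_rot"]).as_matrix();print((s["eef_pos"]*1000).round(1),"jaw",np.degrees(np.arctan2(j[1,2],j[0,2])).round(2),"down",j[:,1].round(3),"F",s["wrist_force"].round(1),s["width"].round(3),round(s["t"],2))
E
python3 s.py; python3 - <<'E'
from h import *
im=viewer.camera("scene");cv2.imwrite("pics/s1.png",im[:,:,::-1])
E
```

```text
Traceback (most recent call last):
  File "s.py", line 3, in <module>
    s=env.sense();j=R.from_rotvec(s["eef_rot"]).as_matrix();print((s["eef_pos"]*1000).round(1),"jaw",np.degrees(np.arctan2(j[1,2],j[0,2])).round(2),"down",j[:,1].round(3),"F",s["wrist_force"].round(1),s["width"].round(3),round(s["t"],2))
                                                                                                                                                                                                         ^^^^^^^^^^^^^^^^
AttributeError: 'float' object has no attribute 'round'
```

View pics/s1.png

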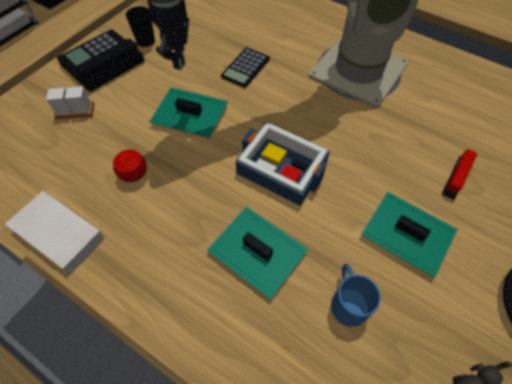

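```bash
sed -i 's/s\["width"\].round(3)/round(s["width"],3)/' s.py; python3 s.py; python3 - <<'E'
from h import *
def proj(X,n):
    p=viewer.camera_params(n);E=p["extrinsics"];c=E[:3,:3].T@(np.array(X)-E[:3,3]);return p["cx"]+p["fx"]*c[0]/-c[2],p["cy"]-p["fy"]*c[1]/-c[2]
for n in("scene","top"):print(n,proj([.438,-.3086,.141],n),proj([.219,-.585,.2],n),proj([.44,-.308,.052],n))
a=viewer.camera("scene");b=viewer.camera("top")
cv2.imwrite("pics/s2.png",np.hstack([a,b])[:,:,::-1][:, :]); 
c=cv2.imread("pics/s2.png");cv2.imwrite("pics/s2.png",cv2.resize(c,(800,300),interpolation=cv2.INTER_AREA))
E
```

```text
[ 437.2 -308.2  139.5] jaw 16.05 down [-0.  0. -1.] F [-0.2  0.2 -0.6] 0.117 3.02
scene (np.float64(181.70910359561975), np.float64(76.5429992319333)) (np.float64(151.9983498920414), np.float64(-23.347099293989743)) (np.float64(186.8182487939736), np.float64(102.8815322332861))
top (np.float64(366.24054792824893), np.float64(244.55656843730503)) (np.float64(490.20996266500924), np.float64(342.41235840471904)) (np.float64(355.9393464426167), np.float64(242.70155097653947))
```

View pics/s2.png

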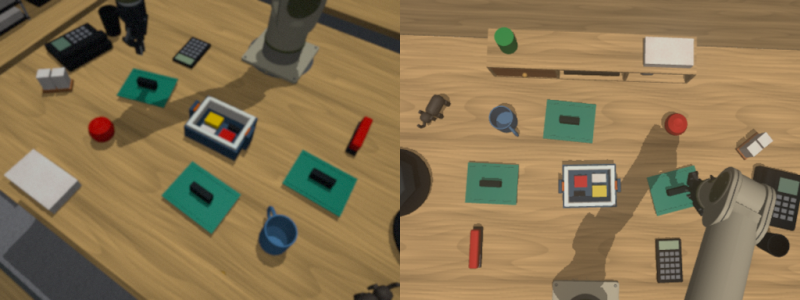

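The jaws shut to 10 mm, so they missed the handle. I'll zoom in on the fingertips.

```bash
python3 - <<'E'
from h import *
a=viewer.camera("scene")[0:130,110:260];b=viewer.camera("top")[190:320,320:470]
c=np.hstack([a,b])[:,:,::-1];print(c.shape)
cv2.imwrite("pics/s3.png",cv2.resize(c,(780,338),interpolation=cv2.INTER_CUBIC))
E
```

```text
(130, 300, 3)
```

View pics/s3.png

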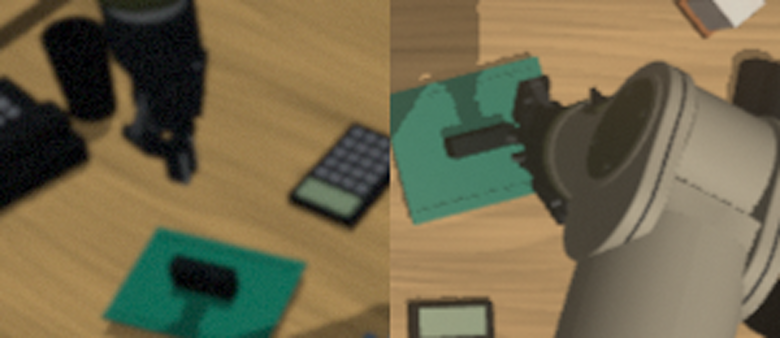

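```bash
python3 - <<'E'
from h import *
t=cv2.imread("pics/top0.png")[:,:,::-1].copy();s=cv2.imread("pics/scene0.png")[:,:,::-1].copy();s1=cv2.imread("pics/s1.png")[:,:,::-1].copy()
for nm,im,n in(("top",t,"top"),("scene0",s,"scene"),("scene1",s1,"scene")):
    for c in lids(im): print(nm,*rect(c,.02,n))
print("base top",w([[371*.64,590*.64]],0),"base scene corners",w([[313,72],[381,107],[406,62]],0,"scene"))
print("apple scene",w([[129,165]],.035,"scene"))
E
```

```text
top [ 437.5 -307.4] [172.4 135.8] -73.8
top [444.6 337.6] [172.  135.9] 88.8
top [672.4  74.7] [171.5 136.3] 86.0
scene0 [673.4  74.5] [173.5 138.5] 86.1
scene0 [446.1 336.9] [172.7 138.5] 88.7
scene0 [ 439.3 -307. ] [174.1 139.1] -73.2
scene1 [673.1  74.6] [173.7 139.2] 85.9
scene1 [446.1 336.9] [172.7 138.3] 88.6
scene1 [ 439.5 -306.7] [173.3 137.5] -74.1
base top [[ 6.35444538e-02 -5.99444372e-05]] base scene corners [[ 0.08832657 -0.1107722 ]
 [ 0.10526674  0.12220129]
 [-0.11661618  0.10846567]]
apple scene [[ 0.66887656 -0.30550328]]
```

Both cameras agree on the lids (within 2 mm) and the base, and the lid has not moved. The scene view puts the fingertips about 25–30 mm above the reported TCP, so the fingers closed above the handle. I'll go down with guarded steps, jaws set narrower.

>>> {"method": "step_arm", "body": {
  "commands": "0 0 -50 0 0 0;0 0 -100 0 0 0;0 0 -117 0 0 0;0 0 -117 0 0 0",
  "jaw": 42
}}

```text
t: 3.72
eef_pos: [0.4371, -0.3078, 0.0227]
eef_rot: [-1.329, 1.002, -0.998]
wrist_force: [0.5, 0.7, 0.2]
width: 0.486
```

```bash
python3 s.py; python3 - <<'E'
from h import *
a=viewer.camera("scene")[30:150,110:260];b=viewer.camera("top")[190:310,320:470]
c=np.hstack([a,b])[:,:,::-1]
cv2.imwrite("pics/s4.png",cv2.resize(c,(800,320),interpolation=cv2.INTER_CUBIC))
E
```

```text
[ 437.1 -307.8   22.7] jaw 16.07 down [-0.001  0.002 -1.   ] F [0.5 0.7 0.2] 0.486 3.73
```

View pics/s4.png

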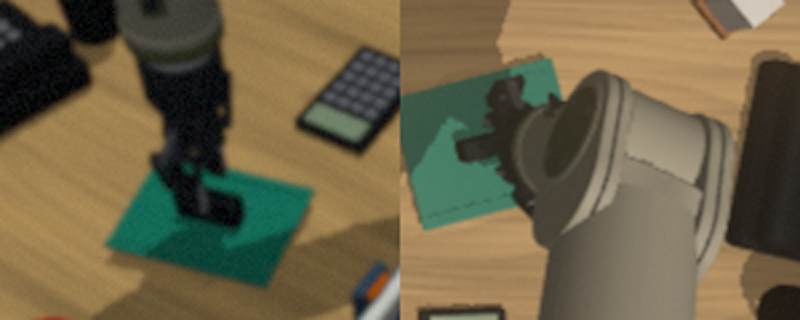

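>>> {"method": "step_arm", "body": {
  "commands": "0 0 -6 0 0 0;0 0 -6 0 0 0;0 0 -6 0 0 0"
}}

```text
t: 4.2
eef_pos: [0.4377, -0.3084, 0.0176]
eef_rot: [-1.329, 1.0, -1.001]
wrist_force: [0.5, 0.3, -0.0]
width: 0.489
```

>>> {"method": "step_arm", "body": {
  "commands": "0 0 -11 0 0 0;0 0 -11 0 0 0"
}}

```text
t: 4.45
eef_pos: [0.4368, -0.3077, 0.0051]
eef_rot: [-1.329, 1.002, -0.999]
wrist_force: [0.4, 0.4, 0.3]
width: 0.49
```

>>> {"method": "step_arm", "body": {
  "commands": "0 0 -5 0 0 0;0 0 -5 0 0 0"
}}

```text
t: 4.7
eef_pos: [0.4373, -0.308, 0.0008]
eef_rot: [-1.329, 1.001, -1.0]
wrist_force: [-0.4, 0.1, -0.1]
width: 0.491
```

>>> {"method": "step_arm", "body": {
  "commands": "0 0 -4 0 0 0;0 0 -4 0 0 0"
}}

```text
t: 4.95
eef_pos: [0.4373, -0.3081, -0.0031]
eef_rot: [-1.329, 1.001, -1.0]
wrist_force: [-0.6, -0.4, 0.5]
width: 0.495
```

>>> {"method": "step_arm", "body": {
  "commands": "0 0 0 0 0 0;0 0 0 0 0 0;0 0 0 0 0 0;0 0 0 0 0 0",
  "jaw": 10
}}

```text
t: 5.45
eef_pos: [0.4377, -0.3084, -0.0024]
eef_rot: [-1.329, 1.0, -1.001]
wrist_force: [-0.2, 0.5, 5.7]
width: 0.239
```

>>> {"method": "step_arm", "body": {
  "commands": "0 0 30 0 0 0;0 0 80 0 0 0;0 0 120 0 0 0;0 0 120 0 0 0;0 0 120 0 0 0"
}}

```text
t: 6.08
eef_pos: [0.4368, -0.308, 0.1162]
eef_rot: [-1.329, 1.002, -0.999]
wrist_force: [-0.2, -0.0, -1.7]
width: 0.24
```

```bash
python3 s.py; python3 - <<'E'
from h import *
a=viewer.camera("scene");b=viewer.camera("top")
np.save("lift.npy",[a,b])
for im,n in((a,"scene"),(b,"top")):
    for c in lids(im):
        print(n,c.mean(0).round(),c.min(0),c.max(0),[rect(c,z,n) for z in(.02,.14,.15)])
a=a[20:170,110:290];b=b[180:330,320:500]
cv2.imwrite("pics/s5.png",cv2.resize(np.hstack([a,b])[:,:,::-1],(792,330),interpolation=cv2.INTER_CUBIC))
E
```

```text
[ 436.8 -308.   116.2] jaw 16.05 down [-0.001  0.001 -1.   ] F [-0.2 -0.  -1.7] 0.24 6.08
scene [258. 252.] [208 208] [306 298] [(array([673.4,  74.5]), array([173.5, 138.9]), 86.1), (array([715.4, 101.6]), array([146.9, 117.5]), 86.1), (array([718.9, 103.9]), array([144.6, 115.8]), 86.1)]
scene [410. 234.] [363 193] [455 276] [(array([446.1, 337. ]), array([172.7, 138.3]), 88.6), (array([523. , 323.8]), array([146.2, 117.1]), 88.6), (array([529.4, 322.7]), array([144. , 115.3]), 88.6)]
scene [183.  80.] [139  59] [224 103] [(array([ 346.5, -405. ]), array([208.7, 162.1]), -73.9), (array([ 438.7, -304.2]), array([176.6, 137.2]), -73.9), (array([ 446.4, -295.8]), array([173.9, 135.1]), -73.9)]
top [350. 246.] [333 218] [376 280] [(array([ 421.9, -305.2]), array([154.1, 108. ]), 13.0), (array([ 426.2, -272.2]), array([138.8,  97.3]), 13.0), (array([ 426.6, -269.5]), array([137.6,  96.4]), 13.0)]
top [117. 235.] [ 84 209] [150 260] [(array([444.5, 337.5]), array([171.9, 135.8]), 88.6), (array([446.6, 306.6]), array([154.9, 122.3]), 88.6), (array([446.8, 304.1]), array([153.4, 121.2]), 88.6)]
top [217. 155.] [184 128] [249 181] [(array([672.4,  74.7]), array([171.5, 136.2]), 86.0), (array([651.8,  69.9]), array([154.5, 122.7]), 86.0), (array([650.1,  69.5]), array([153.1, 121.6]), 86.0)]
```

View pics/s5.png

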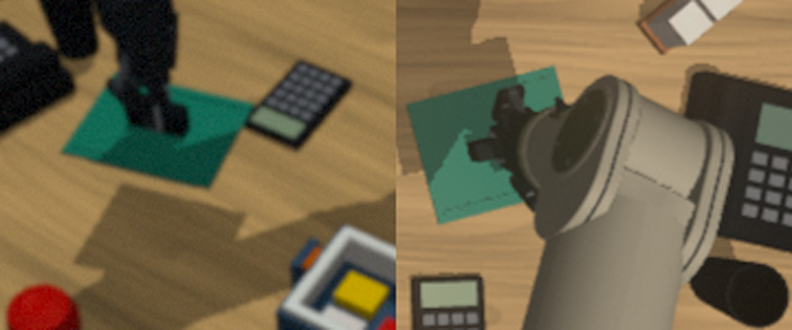

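>>> {"method": "step_arm", "body": {
  "commands": "9 306.5 0 0 0 -13.5;9 306.5 0 0 0 -13.5;9 306.5 0 0 0 -13.5;9 306.5 0 0 0 -13.5;9 306.5 0 0 0 -13.5;9 306.5 -20 0 0 -13.5;9 306.5 -35 0 0 -13.5;9 306.5 -35 0 0 -13.5"
}}

```text
t: 7.18
eef_pos: [0.4452, -0.0023, 0.0807]
eef_rot: [-1.231, 1.18, -1.175]
wrist_force: [0.1, -0.7, -0.7]
width: 0.243
```

```bash
cat > chk.py <<'E'
from h import *
import sys
exec(open("s.py").read())
z=s["eef_pos"][2]+.0024+.02
im=viewer.camera("scene")
print("expect plate z",z)
for c in lids(im): print(c.mean(0).round(), *rect(c,z,"scene"), *rect(c,.02,"scene"))
cv2.imwrite("pics/last.png",cv2.resize(im[80:240,180:380][:,:,::-1],(800,640),interpolation=cv2.INTER_CUBIC)[:600])
E
python3 chk.py
```

```text
[445.2  -2.3  80.7] jaw 2.49 down [-0.003  0.001 -1.   ] F [ 0.1 -0.7 -0.7] 0.243 7.17
expect plate z 0.10307486276953881
[259. 252.] [702.3  93.5] [155.2 124.3] 86.0 [673.2  74.7] [173.6 139.1] 86.0
[410. 234.] [499.2 327.8] [154.3 123.5] 88.7 [445.9 336.9] [172.7 138.2] 88.7
[285. 144.] [447.1  -2.6] [175.  143.8] -87.3 [387.6 -32.8] [195.8 161. ] -87.3
```

>>> {"method": "step_arm", "body": {
  "commands": "0.3 1 -10 0 0 0;0.3 1 -20 0 0 0;0.3 1 -24 0 0 0;0.3 1 -24 0 0 0"
}}

```text
t: 7.72
eef_pos: [0.4468, -0.0007, 0.058]
eef_rot: [-1.23, 1.176, -1.176]
wrist_force: [0.3, -0.6, -1.1]
width: 0.24
```

>>> {"method": "step_arm", "body": {
  "commands": "0 0 -3 0 0 0;0 0 -3 0 0 0;0 0 -3 0 0 0"
}}

```text
t: 8.1
eef_pos: [0.4485, -0.0006, 0.057]
eef_rot: [-1.228, 1.173, -1.178]
wrist_force: [-4.1, -0.6, 15.6]
width: 0.245
```

>>> {"method": "step_arm", "body": {
  "commands": "2 0 0 0 0 0;2 2 0 0 0 0;0 2 0 0 0 0;-2 2 0 0 0 0;-2 0 0 0 0 0;-2 -2 0 0 0 0;0 -2 0 0 0 0;2 -2 0 0 0 0"
}}

```text
t: 9.1
eef_pos: [0.4503, -0.0025, 0.0569]
eef_rot: [-1.228, 1.174, -1.178]
wrist_force: [-6.7, 0.1, 17.3]
width: 0.238
```

>>> {"method": "step_arm", "body": {
  "commands": "-2 2 0 0 0 1.2;-1 4 0 0 0 1.2;-3 4 0 0 0 1.2;-3 2 0 0 0 0;-2 2 0 0 0 -1.2;-2 3 0 0 0 -1.2;-3 1 0 0 0 -1.2;-2 2 0 0 0 0"
}}

```text
t: 10.1
eef_pos: [0.4492, -0.001, 0.0569]
eef_rot: [-1.227, 1.172, -1.179]
wrist_force: [-2.1, -2.7, 11.1]
width: 0.239
```

```bash
python3 chk.py
```

```text
[449.2  -1.   56.9] jaw 2.56 down [ 0.005 -0.001 -1.   ] F [-2.1 -2.7 11.1] 0.239 10.1
expect plate z 0.07931529599079748
[259. 252.] [694.   87.9] [160.4 128.4] 86.1 [673.3  74.5] [173.6 138.9] 86.1
[410. 234.] [484.1 330.4] [159.5 127.6] 88.7 [446.1 336.9] [172.7 138.1] 88.7
[283. 151.] [448.9  -2. ] [182.3 138.7] -87.9 [408.  -22.8] [197.3 150.1] -87.9
```

>>> {"method": "step_arm", "body": {
  "commands": "0 0 30 0 0 0;0 0 55 0 0 0;0 -60 55 0 0 0;0 -122 55 0 0 0;0 -184 55 0 0 0;0 -246 55 0 0 0;0 -308 55 0 0 0;0 -308 55 0 0 0"
}}

```text
t: 11.15
eef_pos: [0.445, -0.3142, 0.1097]
eef_rot: [-1.228, 1.182, -1.182]
wrist_force: [0.7, -0.2, -2.1]
width: 0.243
```

>>> {"method": "step_arm", "body": {
  "commands": "0 0 -50 0 0 0;0 0 -90 0 0 0;0 0 -107 0 0 0;0 0 -107 0 0 0;0 0 -107 0 0 0"
}}

```text
t: 11.78
eef_pos: [0.448, -0.3092, 0.0049]
eef_rot: [-1.23, 1.174, -1.178]
wrist_force: [0.9, 0.6, -0.5]
width: 0.237
```

>>> {"method": "step_arm", "body": {
  "commands": "0 0 -4 0 0 0;0 0 -5 0 0 0;0 0 -5 0 0 0"
}}

```text
t: 12.15
eef_pos: [0.4468, -0.3088, -0.0016]
eef_rot: [-1.23, 1.176, -1.176]
wrist_force: [-0.1, -1.3, -0.6]
width: 0.242
```

>>> {"method": "step_arm", "body": {
  "commands": "0 0 0 0 0 0;0 0 0 0 0 0;0 0 3 0 0 0;0 0 40 0 0 0;0 0 80 0 0 0;0 0 100 0 0 0",
  "jaw": 50
}}

```text
t: 12.9
eef_pos: [0.4477, -0.3092, 0.1008]
eef_rot: [-1.23, 1.174, -1.179]
wrist_force: [0.7, 0.4, -0.3]
width: 0.587
```

```bash
python3 chk.py
```

```text
[ 447.7 -309.2  100.8] jaw 2.56 down [ 0.002 -0.002 -1.   ] F [ 0.7  0.4 -0.3] 0.587 12.9
expect plate z 0.12317967019503379
[258. 252.] [709.6  97.8] [150.6 120.3] 86.1 [673.5  74.5] [173.6 138.6] 86.1
[410. 234.] [512.2 325.6] [149.9 120. ] 88.6 [446.1 337. ] [172.7 138.3] 88.6
[187. 114.] [ 513.4 -233.7] [150.2 118.2] -87.2 [ 447.4 -307.5] [173.1 136.2] -87.2
```

>>> {"method": "step_arm", "body": {
  "commands": "225 384 20 0 0 -6.6;225 384 20 0 0 -6.6;225 384 20 0 0 -6.6;225 384 20 0 0 -6.6;225 384 20 0 0 -6.6;225 384 20 0 0 -6.6;225 384 20 0 0 -6.6;225 384 20 0 0 -6.6",
  "jaw": 44
}}

```text
t: 13.95
eef_pos: [0.6721, 0.0818, 0.1175]
eef_rot: [-1.176, 1.258, -1.253]
wrist_force: [-0.3, -0.9, 0.1]
width: 0.515
```

```bash
python3 s.py
```

```text
[672.1  81.8 117.5] jaw -3.66 down [-0.001  0.003 -1.   ] F [-0.3 -0.9  0.1] 0.515 13.95
```

>>> {"method": "step_arm", "body": {
  "commands": "0 0 -20 0 0 0;0 0 -40 0 0 0;0 0 -40 0 0 0;0 0 -40 0 0 0"
}}

```text
t: 14.45
eef_pos: [0.6718, 0.0742, 0.0784]
eef_rot: [-1.174, 1.262, -1.262]
wrist_force: [0.3, -0.6, -0.1]
width: 0.517
```

Settled at (671.8, 74.2). Descending to grasp.

>>> {"method": "step_arm", "body": {
  "commands": "0.4 0 -40 0 0 0;0.4 0 -70 0 0 0;0.4 0 -81 0 0 0;0.4 0 -81 0 0 0;0.4 0 -81 0 0 0"
}}

```text
t: 15.08
eef_pos: [0.6733, 0.0755, -0.001]
eef_rot: [-1.173, 1.259, -1.262]
wrist_force: [0.9, -0.2, -0.2]
width: 0.516
```

>>> {"method": "step_arm", "body": {
  "commands": "0 0 0 0 0 0;0 0 0 0 0 0;0 0 0 0 0 0;0 0 0 0 0 0",
  "jaw": 10
}}

```text
t: 15.58
eef_pos: [0.6731, 0.0755, -0.0013]
eef_rot: [-1.173, 1.26, -1.262]
wrist_force: [-0.7, -0.2, 6.3]
width: 0.237
```

>>> {"method": "step_arm", "body": {
  "commands": "0 0 40 0 0 0;0 0 90 0 0 0;0 0 120 0 0 0;0 0 120 0 0 0"
}}

```text
t: 16.08
eef_pos: [0.6737, 0.0757, 0.1205]
eef_rot: [-1.171, 1.258, -1.263]
wrist_force: [0.3, 0.2, -1.4]
width: 0.239
```

```bash
python3 chk.py
```

```text
[673.7  75.7 120.5] jaw -4.05 down [ 0.005  0.001 -1.   ] F [ 0.3  0.2 -1.4] 0.239 16.07
expect plate z 0.1428524449721129
[410. 234.] [524.7 323.5] [145.5 116.4] 88.6 [446.  336.9] [172.7 138.1] 88.6
[257. 229.] [673.7  75.1] [174.  138.2] 85.7 [622.8  42.2] [206.4 164. ] 85.7
[184. 115.] [ 526.3 -219.4] [145.9 116.4] -87.2 [ 447.9 -307.3] [173.2 138.1] -87.2
```

>>> {"method": "step_arm", "body": {
  "commands": "-226.3 -76 0 0 0 6.5;-226.3 -76 0 0 0 6.5;-226.3 -76 0 0 0 6.5;-226.3 -76 0 0 0 6.5;-226.3 -76 -20 0 0 6.5;-226.3 -76 -45 0 0 6.5;-226.3 -76 -45 0 0 6.5;-226.3 -76 -45 0 0 6.5"
}}

```text
t: 17.12
eef_pos: [0.4459, -0.0005, 0.0724]
eef_rot: [-1.229, 1.178, -1.177]
wrist_force: [0.4, 0.1, -0.5]
width: 0.238
```

```bash
python3 chk.py
```

```text
[445.9  -0.5  72.4] jaw 2.47 down [-0.  0. -1.] F [ 0.4  0.1 -0.5] 0.238 17.12
expect plate z 0.09480461792596015
[410. 234.] [493.9 328.7] [156.2 124.8] 88.7 [445.9 336.9] [172.7 138. ] 88.7
[284. 146.] [448.4  -3.4] [178.5 142.9] -87.3 [395.6 -30.3] [197.4 158.1] -87.3
[187. 114.] [ 496.2 -253.9] [156.8 123.9] -87.4 [ 448.5 -307.4] [173.4 137. ] -87.4
```

>>> {"method": "step_arm", "body": {
  "commands": "0 0 -9 0 0 0;0 0 -12 0 0 0;0 0 -15 0 0 0;0 0 -18 0 0 0;0 0 -18 0 0 0"
}}

```text
t: 17.8
eef_pos: [0.446, -0.0006, 0.0541]
eef_rot: [-1.229, 1.177, -1.177]
wrist_force: [-0.8, 0.4, -0.8]
width: 0.24
```

It dropped in freely. Now down to the catches, then press.

>>> {"method": "step_arm", "body": {
  "commands": "0 0 -2 0 0 0;0 0 -5 0 0 0;0 0 -5 0 0 0"
}}

```text
t: 18.18
eef_pos: [0.4468, -0.0006, 0.0499]
eef_rot: [-1.228, 1.176, -1.179]
wrist_force: [-0.2, 0.4, 5.2]
width: 0.238
```

>>> {"method": "step_arm", "body": {
  "commands": "0 0 -3 0 0 0;0 0 -6 0 0 0;0 0 -6 0 0 0"
}}

```text
t: 18.55
eef_pos: [0.4459, -0.0007, 0.043]
eef_rot: [-1.229, 1.177, -1.177]
wrist_force: [1.2, -0.0, -1.7]
width: 0.239
```

>>> {"method": "step_arm", "body": {
  "commands": "0 0 -3 0 0 0;0 0 -4 0 0 0;0 0 -4 0 0 0"
}}

```text
t: 18.92
eef_pos: [0.4472, -0.0007, 0.0424]
eef_rot: [-1.229, 1.176, -1.18]
wrist_force: [-15.8, -0.4, 45.9]
width: 0.237
```

Hard stop at 42.4, which is the home height. Relieve the load and release.

>>> {"method": "step_arm", "body": {
  "commands": "0 0 4 0 0 0;0 0 4 0 0 0;0 0 4 0 0 0"
}}

```text
t: 19.3
eef_pos: [0.446, -0.0006, 0.0431]
eef_rot: [-1.229, 1.177, -1.177]
wrist_force: [1.8, 1.1, -0.1]
width: 0.244
```

>>> {"method": "step_arm", "body": {
  "commands": "0 0 0 0 0 0;0 0 0 0 0 0;0 0 0 0 0 0;0 0 40 0 0 0;0 0 90 0 0 0;0 0 140 0 0 0;0 0 160 0 0 0;0 0 160 0 0 0",
  "jaw": 50
}}

```text
t: 20.3
eef_pos: [0.4467, -0.0008, 0.2044]
eef_rot: [-1.228, 1.175, -1.18]
wrist_force: [1.3, -0.4, -0.2]
width: 0.587
```

>>> {"method": "step_arm", "body": {
  "commands": "0 -62 40 0 0 0;0 -124 60 0 0 0;0 -186 60 0 0 0;0 -248 60 0 0 0;0 -280 60 0 0 0;0 -280 60 0 0 0;0 -280 60 0 0 0;0 -280 60 0 0 0"
}}

```text
t: 21.3
eef_pos: [0.4462, -0.2793, 0.2629]
eef_rot: [-1.23, 1.176, -1.176]
wrist_force: [0.0, 0.2, 0.7]
width: 0.587
```

```bash
python3 - <<'E'
from h import *
exec(open("s.py").read())
a=viewer.camera("scene");b=viewer.camera("top")
for im,n in((a,"scene"),(b,"top")):
    for c in lids(im): print(n,"z64:",*rect(c,.064,n),"z20:",*rect(c,.02,n))
x=cv2.resize(a[105:215,220:345],(400,352),interpolation=cv2.INTER_CUBIC);y=cv2.resize(b[185:295,185:310],(400,352),interpolation=cv2.INTER_CUBIC)
u=np.hstack([x,y]);v=cv2.resize(np.hstack([a,b]),(656,246),interpolation=cv2.INTER_AREA);v=cv2.copyMakeBorder(v,0,0,0,144,cv2.BORDER_CONSTANT)
cv2.imwrite("pics/end.png",np.vstack([u,v])[:,:,::-1])
E
```

```text
[ 446.2 -279.3  262.9] jaw 2.58 down [-0.  0. -1.] F [0.  0.2 0.7] 0.587 21.3
scene z64: [474.2 332.1] [162.9 130.3] 88.7 z20: [446.  336.9] [172.7 138.1] 88.7
scene z64: [446.5  -2.9] [182.7 140.7] -87.4 z20: [416.7 -18. ] [193.6 149.1] -87.4
scene z64: [ 476.4 -275.8] [163.2 129.4] -87.2 z20: [ 448.4 -307.3] [173.  137.1] -87.2
top z64: [ 446.  -288.7] [150.9 130. ] -88.4 z20: [ 445.2 -300.6] [156.6 134.9] -88.4
top z64: [445.   -2.1] [172.5 137.2] -88.4 z20: [444.3  -3.2] [179.  142.4] -88.4
top z64: [445.2 326.2] [165.7 131. ] 88.6 z20: [444.5 337.6] [171.9 136. ] 88.6
```

View pics/end.png

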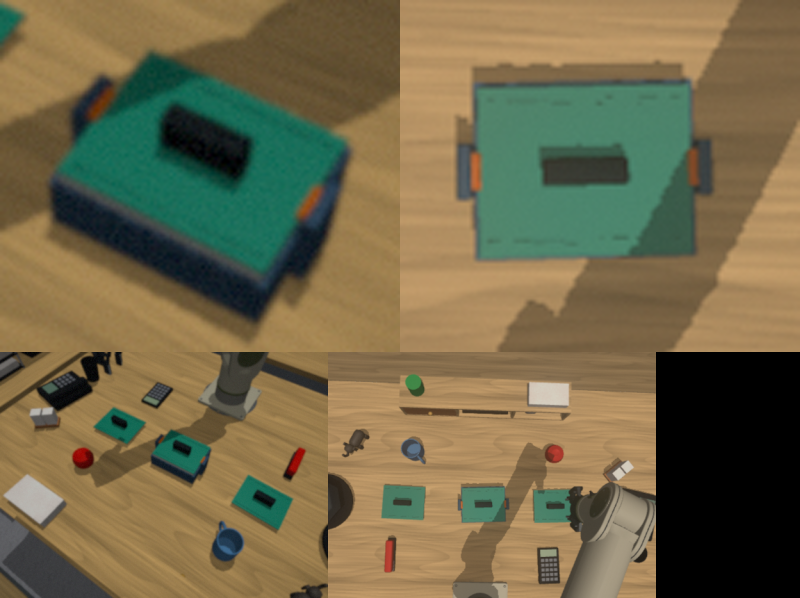

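The final picture shows the lid flat on the tub, with both orange catches overlapping its edges (top crop, about (475,172) and (692,168)). The other two lids lie flat with handles up, and the mug and apple stand where they were. Handing in.

```bash
python3 -c "
from rig import env
print(env.hand_in())"
```

```text
the job is handed in; nothing more can be done
None
```

The tub is closed: the second lid I tried dropped in, and I pressed it home and let go. I handed the job in at about 21 s on the robot's clock; the hand-in gives no verdict.

- **Lids:** The lid on the robot's right stopped with its plug on the rim and did not drop in when I moved it about, so I put it back flat near where it started. The far lid went in freely and met the catches with 5 N. It then snapped down and stopped hard at home height, with 46 N on the wrist sensor. I never moved the third lid.
- **Last checks:** The pictures show the lid flat with both orange catches over its edges, and the other two lids flat with handles up. The mug and apple look unmoved, judged by eye. The arm is clear of everything.
- **Fingertip height:** The first grasp closed above the handle because the fingertips sat about 20–30 mm higher than the reported tool height. I found the true height with careful small steps down, before anything had moved.
- **Not checked:** I did not pull up on the closed lid to test the catches. The 46 N press went through the fingers gripping the handle, so I don't expect it to count as the arm or gripper body pressing over 40 N, but I can't confirm that.

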